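# Build the test-sieve stack on the shaker

## Task

Build the sieve stack on the small sieve shaker from the bottom up: seat the plain pan in the shaker's ring, then nest the blue-banded sieve (finest), the yellow-banded one and the red-banded one (coarsest) on it in that order, and close the stack with the knobbed lid, every part fully home in the one below. The green-banded sieve is not used in this method: leave it where it stands, and do not knock over the two vials or the small beaker.

Things in the scene. Friction and masses are not known exactly. Their poses are not given: they have to be found in the camera images.
- seat (a point): Centre of the mouth of the dark seat ring (68 mm outside, 52 mm inside, 9 mm deep) on the round aluminium plate (128 mm across) of the sieve shaker, a fixed white box 150 x 150 mm. Level with the ring's rim, the shaker's highest part, 78 mm above the worktop; z up. The pan's shoulder seats on this rim, the pan's origin then 8 mm below the point.
- pan: Receiving pan: plain steel cup, closed floor, no coloured band. 58 mm across, 36 mm high, open top (inside 52 mm, wall 3 mm). Lowest 8 mm: tapered skirt, 41 mm across at the foot, 49 at the shoulder, that drops into the mouth below; nested, its origin is 28 mm above that of the cup below. Straight wall to grip 8 to 36 mm above the origin. Origin: centre of underside, z up; 0.08 kg.
- sieve_blue: Fine sieve: blue band on upper wall and rim, very fine gauze. 58 mm across, 36 mm high, open top (inside 52 mm, wall 3 mm). Lowest 8 mm: tapered skirt, 41 mm across at the foot, 49 at the shoulder, that drops into the mouth below; nested, its origin is 28 mm above that of the cup below. Straight wall to grip 8 to 36 mm above the origin. Origin: centre of underside, z up; 0.08 kg.
- sieve_yellow: Medium sieve: yellow band on upper wall and rim, steel gauze. 58 mm across, 36 mm high, open top (inside 52 mm, wall 3 mm). Lowest 8 mm: tapered skirt, 41 mm across at the foot, 49 at the shoulder, that drops into the mouth below; nested, its origin is 28 mm above that of the cup below. Straight wall to grip 8 to 36 mm above the origin. Origin: centre of underside, z up; 0.08 kg.
- sieve_red: Coarse sieve: red band on upper wall and rim, coarse steel mesh. 58 mm across, 36 mm high, open top (inside 52 mm, wall 3 mm). Lowest 8 mm: tapered skirt, 41 mm across at the foot, 49 at the shoulder, that drops into the mouth below; nested, its origin is 28 mm above that of the cup below. Straight wall to grip 8 to 36 mm above the origin. Origin: centre of underside, z up; 0.08 kg.
- sieve_green: Sieve that is not used: a green band round the upper wall and rim; same size and shape as the other sieves. Origin: centre of its underside, z up.
- lid: Steel lid with a black knob. From its origin (centre of underside, z up): tapered skirt 0 to 8 mm (41 to 49 mm across), disc 58 mm across 8 to 12 mm, round knob 20 mm across 12 to 36 mm (slimmer below 17). The skirt drops into the red sieve until the disc rests on its rim, the origin then 28 mm above the sieve's. 0.06 kg.
- vial_black: Bystander: sample vial with a black cap, 27 mm across, 56 mm high, standing loose. Origin: centre of the underside.
- vial_green: Bystander: sample vial with a green cap, 24 mm across, 46 mm high, standing loose. Origin: centre of the underside.
- small_beaker: Bystander: small empty glass beaker, 43 mm across, 55 mm high, standing loose. Origin: centre of the underside.
Not all that is in view belongs to the job. What is shaped like the lid but purple is not meant.

How it is judged (in metres and radians):
On the way, in this order (a step that is already met when the one before it is completed fails the run):
1. the pan is seated in the shaker's ring (horizontal distance between pan and seat below 0.004 m and z of pan in the frame of seat between -0.0105 and -0.0055 m and angle between pan's own z axis and vertical below 0.08 rad), for 0.2 s.
2. the blue sieve is nested in the pan (horizontal distance between sieve_blue and pan below 0.004 m and z of sieve_blue in the frame of pan between 0.0255 and 0.0305 m and angle between sieve_blue's own z axis and vertical below 0.08 rad), for 0.2 s.
3. the yellow sieve is nested in the blue one (horizontal distance between sieve_yellow and sieve_blue below 0.004 m and z of sieve_yellow in the frame of sieve_blue between 0.0255 and 0.0305 m and angle between sieve_yellow's own z axis and vertical below 0.08 rad), for 0.2 s.
4. the red sieve is nested in the yellow one (horizontal distance between sieve_red and sieve_yellow below 0.004 m and z of sieve_red in the frame of sieve_yellow between 0.0255 and 0.0305 m and angle between sieve_red's own z axis and vertical below 0.08 rad), for 0.2 s.
5. the lid is seated on the red sieve (horizontal distance between lid and sieve_red below 0.004 m and z of lid in the frame of sieve_red between 0.0255 and 0.0305 m and angle between lid's own z axis and vertical below 0.08 rad), for 0.2 s.
At the end, for the whole second after the job is handed in: Pan in the seat ring, then blue, yellow, red sieve and lid, each nested in the one below: within 4 mm of its axis, 2.5 mm of seated height, 0.08 rad of upright, at rest. Green sieve within 20 mm of its start; vials and beaker upright within 0.3 rad (all of step 1 and all of step 2 and all of step 3 and all of step 4 and all of step 5 and linear speed of each of pan, sieve_blue, sieve_yellow, sieve_red, lid below 0.02 m/s and distance of sieve_green from where it was at the start of the episode below 0.02 m and angle between each of vial_black, vial_green, small_beaker's own z axis and vertical below 0.3 rad); the robot touches nothing.
It fails at once if the unused green sieve is moved more than 20 mm (distance of sieve_green from where it was at the start of the episode above 0.02 m).
It fails at once if the black-capped vial is knocked over (angle between vial_black's own z axis and vertical above 0.6 rad).
It fails at once if the green-capped vial is knocked over (angle between vial_green's own z axis and vertical above 0.6 rad).
It fails at once if the small beaker is knocked over (angle between small_beaker's own z axis and vertical above 0.6 rad).
It also fails if it takes over 120 s, if anything falls off the work surface, if the arm or the gripper's body presses on something with over 40 N, if the wrist force passes 120 N, or if a joint passes its speed limit or range.

## Robot

A 6-joint arm with a two-finger parallel gripper is mounted at the origin on a cart in front of the work surface, level with it; the furniture and walls round the work are solid. World frame = base frame: x ahead of the robot, y to its left, z up, the work surface at z = 0. Lengths are in m, angles in degrees, forces in N, time in s.
With the tool pointing down it reaches from about 0.4 to 0.825 m from the base axis. Payload 7 kg.
Tool frame: the origin (TCP) lies midway between the tips of the shut fingers; the grasp point (between the pads) lies 19 mm behind it (r.grip_point_offset is the z of the grasp point in the tool frame, in m); z points along the fingers, y is the line along which they close (so a half turn about z gives the same grasp; the last joint's range is limited). The gripper opens to 88 mm and grips with 3 to 60 N. Pads are 19 mm wide; open, the fingers measure 130 mm over their backs; the gripper's body (78 mm by 193 mm) begins 47 mm behind the grasp point.
Start: joints at [-58.894, 20.546, 0.682, 0, -70.136, -16.507], TCP at [0.17, -0.653, 0.227] pointing down, gripper open.
Joint ranges: [-176.03, 176.03], [-82.01, 121.73], [-58.28, 71.71], [-173.87, 95.51], [-174.79, -0.11], [-173.66, 173.66]. Speed limits (degrees/s): [136.94, 136.94, 172.46, 180, 180, 180].

## Interface

Orientations are given as [roll, pitch, yaw] about the fixed x, y, z axes, in that order (R = Rz(yaw) Ry(pitch) Rx(roll)).
In Python, from plant import r, viewer, recognise, outline_of, pinpoint gives the robot as it stands.
- The arm moves only by the tool move_arm, never from a script. Its argument "targets" is a list of rows, each a list of 2 entries, a list of its own where there are three numbers: the shift along the tool's x, y, z in cm, then the turn, a rotation vector about the tool's x, y, z in rad. A call has 1 to 5 rows; each row is the pose to reach, as a shift and turn from the pose commanded when the call began, along the tool's axes at that moment; what a row does not reach only later rows make up. A row lasts 1/8 s, in which the tool goes at most 62.5 mm and 10.7 degrees, less where a joint would pass 70% of its speed; a pose out of reach is approached as far as the arm can. A call with a gripper value outside its range is refused whole. "jaw" is the finger opening in cm, from 0 to 8.76, set as the call begins (left out, the last holds). The fingers move at their own pace and stop on an object; "squeeze" is the grip in N (left out, the last holds). Time passes only in rows, so rows that repeat a pose let the fingers close. It gives the time, the measured TCP pose, the force, the opening and the grip force at its end, in the units of the state.
- r.get_state(): the state, without advancing time (a new reading comes with each control period).
- viewer.capture(name): name is "scene" or "top"; returns a dict with "image" (480x640x3 uint8, blue, green, red), "intrinsics" (3x3 intrinsics, pixels), "camera_from_world" (4x4, takes a point from world to camera coordinates). Camera axes: x right, y up, looking along -z (the intrinsics and any distortion apply to the point x, -y, -z); pixel columns grow to the right and rows downward; lengths in m; the calibration is good to about 2 mm. A picture is of the moment at which its call begins. There is no depth.
- r.close_job(): hands the job in; it is judged then, once.
Trained networks look in the newest picture that a camera, given by its name, has taken for a name from the list of things; names that differ only in an ending like _2 or _b are one class to them, and where a whole thing is asked for, a point or a joint stands for the part that bears it (a point fixed in the world has none). Each returns a list of dicts, best first, with "score" (0 to 1); they miss things now and then, are a little off and sometimes report something else, mostly with a low value. They report only what shows in the picture. A call takes as long as a camera call. They do not tell look-alikes from the thing itself.
- recognise(label, camera): "box" ([left, top, right, bottom] in pixels, round what is visible of it).
- outline_of(label, camera): "mask" (480x640 bool, what is visible of it) and "box" ([left, top, right, bottom] in pixels, round what is visible of it).
- pinpoint(label, camera): "location" ([row, column] in pixels: a listed point, or the origin of a listed thing).
The state is a dict: "time_s": time; "joints": joint angles; "qd": joint speeds; "joint_torque": joint torques, N m; "tcp_pos": TCP position; "eef_rot": TCP orientation; "contact_force": force on the tool from outside, world axes, zero at the start; "moment": the same for the moment, N m; "gripper_width": finger opening in m; "gripper_force": force on a finger pad.
Only numpy, scipy, OpenCV 4.12 (cv2) and the standard library are available. Lean on these libraries where they do the work, as an engineer would, in place of code of your own. Each camera call takes 0.05 s, during which the arm holds its last target. There are 200 camera calls.

## Working session

There is one attempt and no reset: what is moved stays moved. The work goes in short steps, Python scripts to look and compute and a tool call to move; the robot and the scene stay as the last step left them, time stands still between calls to the robot, and variables do not carry over. Pictures are saved under pics/ and viewed, at most 14 in all, crops included, and the job is handed in when it is done.

Besides the shell and the picture viewer there is one more tool, called after ">>>" as name(argument=value, ...), one argument or row to a line, values as JSON. move_arm: Moves the arm, as the interface text tells. Its arguments: {"type":"object","properties":{"targets":{"type":"array","items":{"type":"array"}},"jaw":{"type":"number"},"squeeze":{"type":"number"}},"required":["targets"]}

```bash
mkdir -p pics; ls; cat > h.py <<'E'
import numpy as np,cv2
from plant import r,viewer,recognise,outline_of,pinpoint
def ray(c,px):  # px=(row,col)
    K=np.array(c["intrinsics"]);T=np.array(c["camera_from_world"])
    d=np.linalg.inv(K)@[px[1],px[0],1.]; d=np.array([d[0],-d[1],-d[2]])
    R=T[:3,:3];o=-R.T@T[:3,3];return o,R.T@d
def onz(c,px,z):
    o,d=ray(c,px);return o+d*(z-o[2])/d[2]
def proj(c,p):
    T=np.array(c["camera_from_world"]);q=T[:3,:3]@p+T[:3,3]
    u=np.array(c["intrinsics"])@[q[0],-q[1],-q[2]];return u[:2]/u[2]
E
python3 - <<'E'
from h import *
Z=dict(seat=.078)
C={}
for cam in("top","scene"):
    c=viewer.capture(cam);C[cam]=c;cv2.imwrite(f"pics/{cam}0.png",c["image"])
    print(cam,ray(c,(240,320)))
    for n in "seat pan sieve_blue sieve_yellow sieve_red sieve_green lid vial_black vial_green small_beaker".split():
        for d in pinpoint(n,cam)[:2]:
            l=d["location"];print(n,round(d["score"],2),np.round(l),np.round(onz(c,l,Z.get(n,0)),3))
print(r.get_state())
E
```

```text
pics
top (array([ 0.34498145, -0.01026823,  1.6127777 ]), array([ 0.07600344,  0.00739486, -0.9970987 ]))
seat 0.8 [194. 310.] [0.595 0.032 0.078]
pan 0.92 [249. 436.] [ 0.443 -0.344  0.   ]
sieve_blue 0.87 [212. 417.] [ 0.553 -0.287  0.   ]
sieve_blue 0.73 [209. 452.] [ 0.565 -0.393  0.   ]
sieve_yellow 0.55 [205. 231.] [0.572 0.271 0.   ]
sieve_red 0.73 [244. 384.] [ 0.456 -0.189  0.   ]
sieve_red 0.49 [211. 414.] [ 0.558 -0.281  0.   ]
sieve_green 0.79 [250. 252.] [0.437 0.203 0.   ]
lid 0.65 [240. 207.] [0.464 0.34  0.   ]
lid 0.59 [307. 226.] [0.268 0.278 0.   ]
vial_black 0.68 [211. 192.] [0.551 0.386 0.   ]
vial_black 0.58 [190. 308.] [0.618 0.038 0.   ]
vial_green 0.64 [274. 229.] [0.363 0.272 0.   ]
small_beaker 0.7 [213. 449.] [ 0.551 -0.385  0.   ]
scene (array([-0.19421116,  0.89103118,  0.71123758]), array([ 0.4998014 , -0.68893869, -0.52521995]))
seat 0.96 [213. 268.] [0.586 0.028 0.078]
pan 0.67 [197. 391.] [ 0.446 -0.342  0.   ]
pan 0.67 [182. 370.] [ 0.547 -0.392  0.   ]
sieve_blue 0.72 [300. 274.] [0.425 0.207 0.   ]
sieve_blue 0.65 [196. 349.] [ 0.55  -0.283  0.   
[... 466 characters left out ...]
42 0.   ]
{'time_s': 1.1, 'joints': array([-5.88941718e+01,  2.05452856e+01,  6.81825127e-01,  7.97574180e-04,
       -7.01394977e+01, -1.65067711e+01]), 'qd': array([-0.00576761, -0.03771004,  0.0868367 , -0.03977403,  0.05492589,
        0.09330875]), 'joint_torque': array([-4.83489730e-04, -5.82403779e+01,  2.93307137e+01,  7.00254276e+00,
        1.25417291e-02, -2.23071669e-05]), 'tcp_pos': array([ 0.17009418, -0.65317212,  0.22657488]), 'eef_rot': array([ 1.79997377e+02, -1.55970806e-03, -1.65400672e+02]), 'contact_force': array([-0.18944773,  0.77199244, -0.29099784]), 'moment': array([ 0.01772369, -0.00568903,  0.03963611]), 'gripper_force': 0.0, 'gripper_width': 0.08736181723767435}
```

View pics/top0.png

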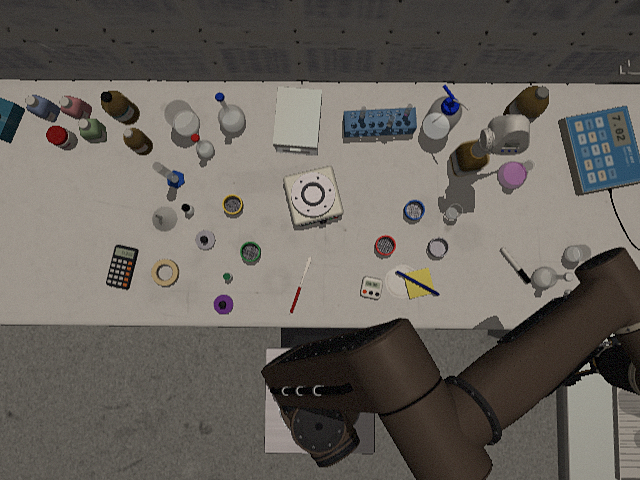

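View pics/scene0.png

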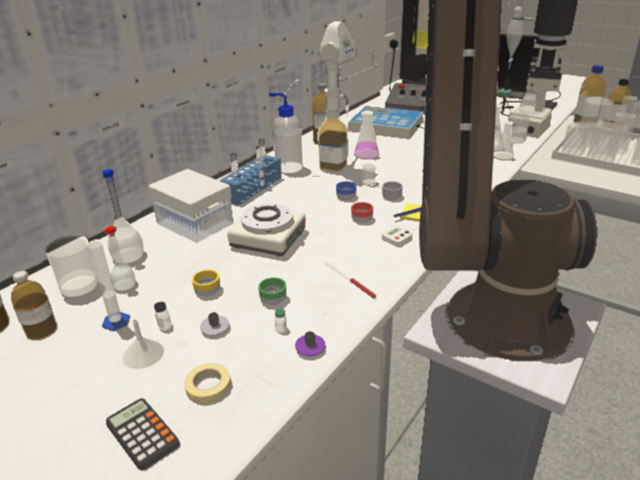

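The top view shows the pan (437,247), blue (414,211), red (385,246), yellow (233,205), the steel lid (205,239) and the seat ring (313,194). It also shows green (250,252), which is not used, and a purple decoy lid (223,304). The scene view agrees. Next I refine the positions with masks from both cameras.

```bash
cat >> h.py <<'E'
from scipy.optimize import least_squares
A=np.linspace(0,2*np.pi,40,endpoint=False)
CUP=[(.0205,0),(.0245,.008),(.029,.008),(.029,.036)]
LID=[(.0205,0),(.029,.008),(.029,.012),(.010,.018),(.010,.036)]
def model(c,x,y,prof,z0=0):
    P=[proj(c,np.array([x+R*np.cos(a),y+R*np.sin(a),z0+z])) for R,z in prof for a in A]
    h=cv2.convexHull(np.array(P,np.float32));return h
def cent(h):
    m=cv2.moments(h);return np.array([m["m10"],m["m01"]])/m["m00"]
def measure(n,guess,prof,z0=0,tol=12,cams=("top","scene"),C=None):
    out=[];obs=[]
    for cam in cams:
        c=C[cam];g=cent(model(c,*guess,prof,z0));best=None
        for d in outline_of(n,cam):
            cn,_=cv2.findContours(d["mask"].astype(np.uint8),0,1)
            if not cn: continue
            pts=cv2.convexHull(np.vstack(cn));
            m=np.zeros((480,640),np.uint8);cv2.fillPoly(m,[pts],1);q=np.argwhere(m).mean(0)[::-1]
            e=np.linalg.norm(q-g)
            if e<tol and (best is None or e<best[0]): best=(e,q,m.sum())
        if best:
            obs.append((c,best[1]));f=lambda v:cent(model(c,*v,prof,z0))-best[1]
            s=least_squares(f,guess).x;out.append((cam,np.round(s,4),int(best[2]),round(cv2.contourArea(model(c,*s,prof,z0)))))
    s=least_squares(lambda v:np.concatenate([cent(model(c,*v,prof,z0))-q for c,q in obs]),guess).x if obs else None
    return s,out
E
python3 - <<'E'
from h import *
C={k:viewer.capture(k) for k in("top","scene")}
G=dict(pan=(.444,-.343),sieve_blue=(.552,-.285),sieve_red=(.453,-.183),sieve_yellow=(.57,.268),lid=(.463,.342))
for n,g in G.items(): print(n,*measure(n,g,LID if n=="lid" else CUP,C=C))
# seat ring: dark pixels near the expected ring in both
for k in C:
    c=C[k];h=np.array([proj(c,np.array([.59+.045*np.cos(a),.03+.045*np.sin(a),.078])) for a in A],np.float32)
    m=np.zeros((480,640),np.uint8);cv2.fillPoly(m,[h.astype(int)],1)
    g=cv2.cvtColor(c["image"],6);d=((g<85)&(m>0)).astype(np.uint8)
    n,l,s,ce=cv2.connectedComponentsWithStats(d);i=1+np.argmax(s[1:,4]);q=cv2.findContours((l==i).astype(np.uint8),0,1)[0]
    hull=cv2.convexHull(np.vstack(q));e=cv2.fitEllipse(hull);print(k,s[i],e,onz(c,e[0][::-1],.078),onz(c,e[0][::-1],.074))
    x0,y0=np.int32(e[0]);cv2.imwrite(f"pics/seat_{k}.png",cv2.resize(c["image"][y0-40:y0+40,x0-50:x0+50],None,fx=5,fy=5,interpolation=0))
E
cd pics; python3 -c "
import cv2,numpy as np
cv2.imwrite('seat.png',cv2.resize(np.vstack([cv2.imread('seat_top.png'),cv2.imread('seat_scene.png')]),None,fx=.75,fy=.75))"
```

```text
pan [ 0.44760021 -0.34558979] [('top', array([ 0.4479, -0.3456]), 312, 346), ('scene', array([ 0.4469, -0.3447]), 341, 347)]
sieve_blue [ 0.55519992 -0.27374333] [('top', array([ 0.5555, -0.2738]), 333, 339), ('scene', array([ 0.5545, -0.273 ]), 368, 343)]
sieve_red [ 0.45091015 -0.18905882] [('top', array([ 0.4514, -0.189 ]), 269, 329), ('scene', array([ 0.4505, -0.1893]), 415, 404)]
sieve_yellow [0.56854996 0.26129661] [('top', array([0.5689, 0.2621]), 346, 338), ('scene', array([0.5686, 0.2606]), 648, 636)]
lid [0.46500055 0.34375928] [('top', array([0.4648, 0.343 ]), 297, 304), ('scene', array([0.4649, 0.3443]), 574, 544)]
top [301 182  24  24 182] ((312.5306091308594, 193.5915069580078), (23.06241798400879, 23.26363754272461), 78.54383087158203) [0.59490905 0.02354222 0.078     ] [0.59556042 0.02363034 0.074     ]
scene [254 213  25   8  52] ((266.25048828125, 214.871826171875), (10.209162712097168, 24.57032012939453), 86.99250793457031) [0.58284619 0.03656901 0.078     ] [0.58775467 0.03117159 0.074     ]
```

View pics/seat.png

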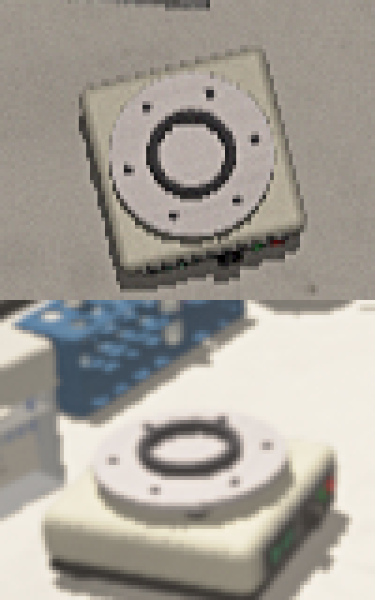

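The crops show the ring centred near (312.5,193.6) in the top image and about (266,213) in the scene image. I'll start moving towards the pan.

>>> move_arm(
  targets=[
    [[-17,11,-3],[0,0,0.13]],
    [[-34.6,22.8,-3],[0,0,0.255]],
    [[-34.6,22.8,-3],[0,0,0.255]],
    [[-34.6,22.8,-3],[0,0,0.255]],
    [[-34.6,22.8,-3],[0,0,0.255]],
  ],
  jaw=7.6,
  squeeze=15,
)

```text
time_s: 2.33
tcp_pos: [0.3798, -0.4204, 0.2509]
eef_rot: [-180.0, 0.0, 180.0]
contact_force: [1.3, -0.1, 0.7]
gripper_width: 0.0758
gripper_force: 0.0
```

>>> move_arm(
  targets=[
    [[0,0,0],[0,0,0]],
    [[0,0,0],[0,0,0]],
  ],
)

```text
time_s: 2.58
tcp_pos: [0.3789, -0.4217, 0.2506]
eef_rot: [-180.0, 0.0, -179.9]
contact_force: [-0.7, -0.2, -0.6]
gripper_width: 0.0759
gripper_force: 0.0
```

```bash
python3 - <<'E'
from h import *
c=viewer.capture("scene");S=[]
# ring by darkest-contrast fit: score mean gray on the ring top annulus (r 27-33) minus r 21-25 and 36-40
for cam in("top","scene"):
    c=viewer.capture(cam);g=cv2.GaussianBlur(cv2.cvtColor(c["image"],6).astype(np.float32),(0,0),.5)
    def samp(x,y,R,z=.078):
        P=np.array([proj(c,np.array([x+R*np.cos(a),y+R*np.sin(a),z])) for a in A],np.float32)
        return cv2.remap(g,P[:,0:1],P[:,1:2],1).mean()
    best=min((samp(x,y,.030)+samp(x,y,.028)+samp(x,y,.032)-samp(x,y,.04,.070)*.5-(samp(x,y,.015,.069))*.5,x,y) for x in np.arange(.58,.606,.001) for y in np.arange(.018,.042,.001))
    print(cam,best)
s=r.get_state();print(s["tcp_pos"],s["eef_rot"],s["time_s"])
E
```

```text
top (np.float32(-17.728615), np.float64(0.594), np.float64(0.024000000000000004))
scene (np.float32(87.376144), np.float64(0.589), np.float64(0.03000000000000001))
[ 0.37779495 -0.42275237  0.25028274] [ 1.79991386e+02 -1.98878064e-02  1.79891667e+02] 2.725
```

>>> move_arm(
  targets=[
    [[-5,5,0],[0,0,0]],
    [[-7,7.7,3],[0,0,0]],
    [[-7,7.7,9],[0,0,0]],
    [[-7,7.7,15],[0,0,0]],
    [[-7,7.7,17],[0,0,0]],
  ],
)

```text
time_s: 3.35
tcp_pos: [0.4455, -0.345, 0.0764]
eef_rot: [179.9, -0.3, 179.8]
contact_force: [-0.5, -0.5, 1.7]
gripper_width: 0.0761
gripper_force: 0.0
```

>>> move_arm(
  targets=[
    [[0,0,0],[0,0,0]],
    [[0,0,0],[0,0,0]],
    [[0,0,0],[0,0,0]],
  ],
)

```text
time_s: 3.72
tcp_pos: [0.4494, -0.3457, 0.082]
eef_rot: [-179.9, 0.1, 180.0]
contact_force: [-0.5, -0.1, 0.2]
gripper_width: 0.076
gripper_force: 0.0
```

>>> move_arm(
  targets=[
    [[0.2,0,3],[0,0,0]],
    [[0.2,0,6],[0,0,0]],
    [[0.2,0,6.8],[0,0,0]],
    [[0.2,0,6.8],[0,0,0]],
    [[0.2,0,6.8],[0,0,0]],
  ],
)

```text
time_s: 4.35
tcp_pos: [0.4477, -0.3454, 0.0138]
eef_rot: [-180.0, 0.1, -180.0]
contact_force: [0.0, 0.4, 1.0]
gripper_width: 0.0758
gripper_force: 0.0
```

>>> move_arm(
  targets=[
    [[0,0,0],[0,0,0]],
    [[0,0,0],[0,0,0]],
    [[0,0,0],[0,0,0]],
    [[0,0,0],[0,0,0]],
    [[0,0,0],[0,0,0]],
  ],
  jaw=5,
)

```text
time_s: 4.97
tcp_pos: [0.447, -0.345, 0.013]
eef_rot: [-180.0, 0.0, -180.0]
contact_force: [-0.3, 1.1, 6.0]
gripper_width: 0.058
gripper_force: 15.0
```

>>> move_arm(
  targets=[
    [[0,0,-4],[0,0,0]],
    [[0,0,-9],[0,0,0]],
    [[0,0,-14],[0,0,0]],
    [[-1,3,-17],[0,0,0]],
    [[-3,8,-18],[0,0,0]],
  ],
)

```text
time_s: 5.6
tcp_pos: [0.4773, -0.2652, 0.1946]
eef_rot: [-180.0, 0.2, 179.8]
contact_force: [0.6, 0.8, -1.4]
gripper_width: 0.0581
gripper_force: 15.0
```

>>> move_arm(
  targets=[
    [[-2,5.2,0],[0,0,0]],
    [[-4,10.4,0],[0,0,0]],
    [[-6,15.6,0],[0,0,0]],
    [[-8,20.8,0],[0,0,0]],
    [[-10,25,0],[0,0,0]],
  ],
)

```text
time_s: 6.22
tcp_pos: [0.5769, -0.0129, 0.1923]
eef_rot: [180.0, -0.0, -180.0]
contact_force: [0.4, -0.5, -0.1]
gripper_width: 0.058
gripper_force: 15.0
```

>>> move_arm(
  targets=[
    [[-1.7,3,0],[0,0,0]],
    [[-1.7,4,0],[0,0,0]],
    [[-1.7,4,0],[0,0,0]],
    [[-1.7,4,0],[0,0,0]],
  ],
)

```text
time_s: 6.72
tcp_pos: [0.5932, 0.0242, 0.1924]
eef_rot: [-180.0, -0.0, 180.0]
contact_force: [-0.1, -0.7, -0.3]
gripper_width: 0.0578
gripper_force: 15.0
```

>>> move_arm(
  targets=[
    [[0,0,3],[0,0,0]],
    [[0,0,6],[0,0,0]],
    [[0,0,8.5],[0,0,0]],
    [[0,0,8.9],[0,0,0]],
    [[0,0,8.9],[0,0,0]],
  ],
)

```text
time_s: 7.35
tcp_pos: [0.594, 0.0244, 0.1042]
eef_rot: [-180.0, 0.0, 180.0]
contact_force: [0.3, -0.1, -0.8]
gripper_width: 0.0581
gripper_force: 15.0
```

```bash
python3 - <<'E'
from h import *
p=r.get_state()["tcp_pos"];print(p)
c=viewer.capture("scene");u=proj(c,np.array([p[0],p[1],p[2]])).astype(int);print(u)
im=c["image"].copy()
cv2.imwrite("pics/s1.png",cv2.resize(im[u[1]-30:u[1]+30,u[0]-40:u[0]+40],None,fx=8,fy=8,interpolation=cv2.INTER_CUBIC))
for n in("pan","seat"):
    for d in pinpoint(n,"scene")[:2]: print(n,d)
C={"scene":c}
print(measure("pan",p[:2],CUP,p[2]-.013,cams=("scene",),C=C))
E
```

```text
[0.59401281 0.02443004 0.10416735]
[265 202]
pan {'location': [207.5, 266.1], 'score': 0.61}
seat {'location': [213.2, 263.1], 'score': 0.94}
(array([0.58633117, 0.02061924]), [('scene', array([0.5863, 0.0206]), 337, 482)])
```

View pics/s1.png

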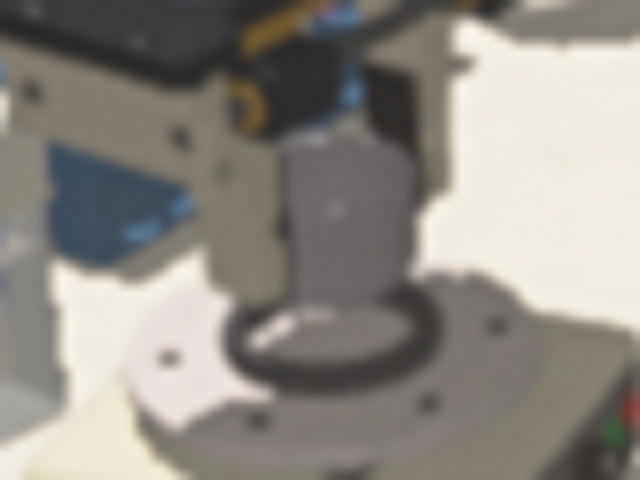

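The pan (right edge at 415, 208 in the crop) is about 9 crop px left of the ring centre (331,335). I'll quantify that.

```bash
python3 - <<'E'
from h import *
c=viewer.capture("scene")
p=np.array([.594,.0244,.078])
f=lambda q:(proj(c,np.array(q))-[225,172])*8+4
print("seat pred",f(p))
for R,z,n in((.034,.078,"ring"),(.029,.099,"pan")):
    P=np.array([f([p[0]+R*np.cos(a),p[1]+R*np.sin(a),z]) for a in A]);print(n,P.min(0),P.max(0))
print(f(p+[.01,0,0])-f(p),f(p+[0,.01,0])-f(p))
E
```

```text
seat pred [331.56761023 320.89193641]
ring [219.14679062 268.19614999] [443.72168281 375.96654253]
pan [229.70702542 215.31280166] [422.79371189 305.64822107]
[-25.24784725  -8.52054523] [-21.36095792  13.4374751 ]
```

>>> move_arm(
  targets=[
    [[0.1,0,0.4],[0,0,0]],
    [[0.1,0,0.9],[0,0,0]],
    [[0.1,0,1.4],[0,0,0]],
    [[0.1,0,1.8],[0,0,0]],
    [[0.1,0,2.1],[0,0,0]],
  ],
)

```text
time_s: 8.22
tcp_pos: [0.5932, 0.0249, 0.0828]
eef_rot: [-180.0, 0.0, -180.0]
contact_force: [-7.7, 0.7, 20.9]
gripper_width: 0.0582
gripper_force: 15.0
```

>>> move_arm(
  targets=[
    [[0,0,0],[0,0,0]],
    [[0,0,0],[0,0,0]],
  ],
)

```text
time_s: 8.48
tcp_pos: [0.5931, 0.025, 0.083]
eef_rot: [-180.0, 0.0, 180.0]
contact_force: [-0.9, -0.9, 5.5]
gripper_width: 0.058
gripper_force: 15.0
```

>>> move_arm(
  targets=[
    [[0,0,0],[0,0,0]],
    [[0,0,0],[0,0,0]],
    [[0,0,0],[0,0,0]],
    [[0,0,0],[0,0,0]],
  ],
  jaw=7.6,
)

```text
time_s: 8.98
tcp_pos: [0.5926, 0.025, 0.0823]
eef_rot: [-180.0, -0.0, 180.0]
contact_force: [0.3, 0.3, 0.2]
gripper_width: 0.0759
gripper_force: 0.0
```

>>> move_arm(
  targets=[
    [[0,0,-3],[0,0,0]],
    [[0,0,-7],[0,0,0]],
    [[1,-7,-11],[0,0,0]],
    [[1.5,-12,-12],[0,0,0]],
    [[2,-18,-12],[0,0,0]],
  ],
)

```text
time_s: 9.6
tcp_pos: [0.5737, -0.1521, 0.2044]
eef_rot: [-180.0, 0.2, -179.9]
contact_force: [0.1, 0.3, 0.1]
gripper_width: 0.0764
gripper_force: 0.0
```

```bash
python3 - <<'E'
from h import *
s=r.get_state();print(s["tcp_pos"],s["time_s"])
C={k:viewer.capture(k) for k in("scene","top")}
print(measure("pan",(.593,.025),CUP,.070,C=C,tol=8))
E
```

```text
[ 0.57366682 -0.15209249  0.2044366 ] 9.6
(array([0.59249283, 0.02489899]), [('scene', array([0.5925, 0.0249]), 446, 477)])
```

>>> move_arm(
  targets=[
    [[1,-6,0],[0,0,0]],
    [[1.85,-12,0],[0,0,0]],
    [[1.85,-12.2,5],[0,0,0]],
    [[1.85,-12.2,10],[0,0,0]],
    [[1.85,-12.2,13],[0,0,0]],
  ],
)

```text
time_s: 10.42
tcp_pos: [0.5536, -0.2713, 0.0695]
eef_rot: [179.9, -0.2, -180.0]
contact_force: [0.1, -0.4, -0.6]
gripper_width: 0.0761
gripper_force: 0.0
```

>>> move_arm(
  targets=[
    [[0,0,0],[0,0,0]],
    [[0,0,0],[0,0,0]],
  ],
)

```text
time_s: 10.68
tcp_pos: [0.5558, -0.2722, 0.0736]
eef_rot: [-180.0, 0.1, -179.9]
contact_force: [-0.0, -0.2, 0.1]
gripper_width: 0.0758
gripper_force: 0.0
```

>>> move_arm(
  targets=[
    [[0,-0.15,3],[0,0,0]],
    [[0,-0.15,5.5],[0,0,0]],
    [[0,-0.15,6],[0,0,0]],
    [[0,-0.15,6],[0,0,0]],
  ],
)

```text
time_s: 11.18
tcp_pos: [0.5556, -0.2743, 0.0137]
eef_rot: [-180.0, 0.1, -180.0]
contact_force: [0.9, -0.5, 0.1]
gripper_width: 0.0759
gripper_force: 0.0
```

>>> move_arm(
  targets=[
    [[0,0,0],[0,0,0]],
    [[0,0,0],[0,0,0]],
    [[0,0,0],[0,0,0]],
    [[0,0,0],[0,0,0]],
    [[0,0,0],[0,0,0]],
  ],
  jaw=5,
)

```text
time_s: 11.8
tcp_pos: [0.555, -0.2744, 0.0132]
eef_rot: [-180.0, 0.1, -180.0]
contact_force: [-0.4, 1.6, 6.9]
gripper_width: 0.0567
gripper_force: 14.9
```

>>> move_arm(
  targets=[
    [[0,0,-4],[0,0,0]],
    [[0,0,-9],[0,0,0]],
    [[0,0,-14],[0,0,0]],
    [[-0.6,5,-18],[0,0,0]],
    [[-1.2,10,-19],[0,0,0]],
  ],
)

```text
time_s: 12.42
tcp_pos: [0.5676, -0.1739, 0.2053]
eef_rot: [-180.0, 0.3, 179.9]
contact_force: [0.7, 0.7, -0.9]
gripper_width: 0.0566
gripper_force: 14.9
```

>>> move_arm(
  targets=[
    [[-0.6,5,0],[0,0,0]],
    [[-1.2,10,0],[0,0,0]],
    [[-1.8,15,0],[0,0,0]],
    [[-2.5,19,0],[0,0,0]],
    [[-2.5,19.9,0],[0,0,0]],
  ],
)

```text
time_s: 13.05
tcp_pos: [0.5916, 0.027, 0.202]
eef_rot: [180.0, -0.0, -179.9]
contact_force: [-0.8, 0.5, -0.5]
gripper_width: 0.0565
gripper_force: 14.9
```

>>> move_arm(
  targets=[
    [[0,0,3],[0,0,0]],
    [[0,0,5.5],[0,0,0]],
    [[0,0,6.5],[0,0,0]],
    [[0,0,6.5],[0,0,0]],
    [[0,0,6.5],[0,0,0]],
  ],
)

```text
time_s: 13.68
tcp_pos: [0.5923, 0.0246, 0.1384]
eef_rot: [180.0, 0.1, 180.0]
contact_force: [-0.9, 0.6, -0.4]
gripper_width: 0.0564
gripper_force: 14.9
```

```bash
cat >>h.py <<'E'
def hover(name,zpan,zrim,seat=(.5925,.0249)):
    """save crop of scene with predicted silhouettes; cup centred at TCP (green) and lower cup top (magenta)"""
    p=r.get_state()["tcp_pos"];print(np.round(p,4));c=viewer.capture("scene");u=proj(c,np.array(p)).astype(int)
    im=cv2.resize(c["image"][u[1]-30:u[1]+30,u[0]-40:u[0]+40],None,fx=8,fy=8,interpolation=cv2.INTER_CUBIC)
    for (x,y),z,col in((p[:2],p[2]-.013+.008,(0,255,0)),(p[:2],p[2]-.013+.036,(0,255,0)),(seat,zrim,(255,0,255))):
        P=np.array([proj(c,np.array([x+.029*np.cos(a),y+.029*np.sin(a),z])) for a in A])
        cv2.polylines(im,[np.int32((P-u+[40,30]+.5)*8)],True,col,1)
    cv2.imwrite(f"pics/{name}.png",im)
E
python3 -c "
from h import *
hover('s2',0,.106)"
```

```text
[0.5923 0.0246 0.1384]
```

View pics/s2.png

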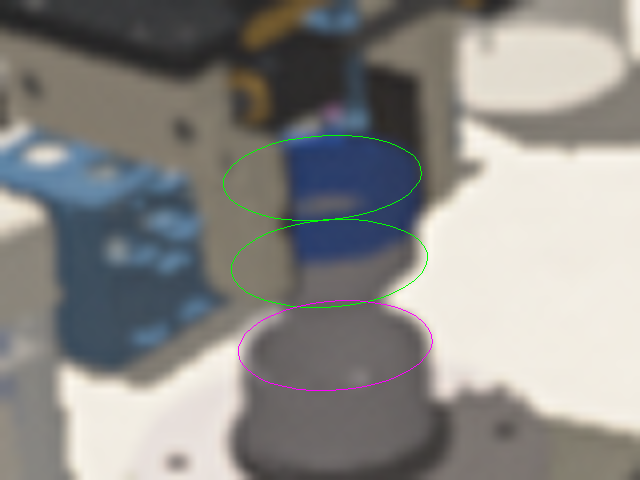

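Blue is centred above the pan: its right edge at about (422,200) fits the prediction, and the pan rim fits the magenta circle. I'll lower it.

>>> move_arm(
  targets=[
    [[0,0,0.8],[0,0,0]],
    [[0,0,1.4],[0,0,0]],
    [[0,0,1.9],[0,0,0]],
    [[0,0,2.3],[0,0,0]],
    [[0,0,2.7],[0,0,0]],
  ],
)

```text
time_s: 14.35
tcp_pos: [0.5919, 0.0247, 0.1108]
eef_rot: [-180.0, 0.0, -180.0]
contact_force: [-8.8, 2.1, 23.3]
gripper_width: 0.0567
gripper_force: 15.1
```

>>> move_arm(
  targets=[
    [[0,0,0],[0,0,0]],
    [[0,0,0],[0,0,0]],
  ],
)

```text
time_s: 14.6
tcp_pos: [0.5918, 0.0247, 0.1109]
eef_rot: [-180.0, 0.0, -180.0]
contact_force: [-3.3, -0.2, 5.1]
gripper_width: 0.0565
gripper_force: 15.0
```

>>> move_arm(
  targets=[
    [[0,0,0],[0,0,0]],
    [[0,0,0],[0,0,0]],
    [[0,0,0],[0,0,0]],
    [[0,0,0],[0,0,0]],
  ],
  jaw=7.6,
)

```text
time_s: 15.1
tcp_pos: [0.5916, 0.0247, 0.1102]
eef_rot: [-180.0, -0.0, 180.0]
contact_force: [0.3, 1.0, 0.4]
gripper_width: 0.0759
gripper_force: 0.0
```

>>> move_arm(
  targets=[
    [[0,0,-3],[0,0,0]],
    [[0,0,-7],[0,0,0]],
    [[0.5,6,-9],[0,0,0]],
    [[1.5,12,-9],[0,0,0]],
    [[2,18,-9],[0,0,0]],
  ],
)

```text
time_s: 15.72
tcp_pos: [0.5713, 0.2064, 0.2011]
eef_rot: [180.0, 0.1, 180.0]
contact_force: [1.2, 0.3, 0.2]
gripper_width: 0.0762
gripper_force: 0.0
```

```bash
python3 - <<'E'
from h import *
s=r.get_state();print(s["tcp_pos"],s["time_s"])
C={k:viewer.capture(k) for k in("scene","top")}
print(measure("sieve_blue",(.5925,.025),CUP,.098,C=C,tol=8))
print(measure("sieve_yellow",(.5685,.2613),CUP,0,C=C,tol=8))
E
```

```text
[0.57127548 0.20641145 0.2010796 ] 15.725
(array([0.59263521, 0.0233706 ]), [('top', array([0.5934, 0.0243]), 363, 372), ('scene', array([0.5931, 0.0214]), 467, 482)])
(array([0.56354794, 0.26263387]), [('top', array([0.5588, 0.263 ]), 216, 338), ('scene', array([0.569 , 0.2616]), 609, 637)])
```

>>> move_arm(
  targets=[
    [[0.1,5,0],[0,0,0]],
    [[0.1,5.5,3],[0,0,0]],
    [[0.1,5.5,8],[0,0,0]],
    [[0.1,5.5,13],[0,0,0]],
    [[0.1,5.5,13],[0,0,0]],
  ],
)

```text
time_s: 16.65
tcp_pos: [0.5687, 0.2565, 0.0668]
eef_rot: [-179.7, -0.4, 179.9]
contact_force: [0.2, -0.4, 0.8]
gripper_width: 0.076
gripper_force: 0.0
```

>>> move_arm(
  targets=[
    [[0,0,0],[0,0,0]],
    [[0,0,0],[0,0,0]],
  ],
)

```text
time_s: 16.9
tcp_pos: [0.5721, 0.2603, 0.073]
eef_rot: [179.9, 0.2, 180.0]
contact_force: [-0.7, -0.1, -0.4]
gripper_width: 0.0761
gripper_force: 0.0
```

>>> move_arm(
  targets=[
    [[0.2,0.1,3],[0,0,0]],
    [[0.2,0.1,5.5],[0,0,0]],
    [[0.2,0.1,5.9],[0,0,0]],
    [[0.2,0.1,5.9],[0,0,0]],
  ],
)

```text
time_s: 17.4
tcp_pos: [0.5694, 0.2612, 0.0127]
eef_rot: [179.9, 0.1, -180.0]
contact_force: [0.0, -0.1, 1.3]
gripper_width: 0.0764
gripper_force: 0.0
```

>>> move_arm(
  targets=[
    [[0,0,0],[0,0,0]],
    [[0,0,0],[0,0,0]],
    [[0,0,0],[0,0,0]],
    [[0,0,0],[0,0,0]],
    [[0,0,0],[0,0,0]],
  ],
  jaw=5,
)

```text
time_s: 18.02
tcp_pos: [0.5692, 0.2612, 0.0123]
eef_rot: [180.0, 0.1, -180.0]
contact_force: [-1.1, 0.3, 5.5]
gripper_width: 0.0582
gripper_force: 15.0
```

>>> move_arm(
  targets=[
    [[0,0,-4],[0,0,0]],
    [[0,0,-9],[0,0,0]],
    [[0,0,-14],[0,0,0]],
    [[-0.6,-5,-18],[0,0,0]],
    [[-1.2,-10,-19],[0,0,0]],
  ],
)

```text
time_s: 18.65
tcp_pos: [0.5816, 0.1606, 0.2044]
eef_rot: [179.9, 0.2, -179.9]
contact_force: [0.4, -0.7, -2.1]
gripper_width: 0.0581
gripper_force: 15.0
```

>>> move_arm(
  targets=[
    [[-0.4,-5,0],[0,0,0]],
    [[-0.8,-10,0],[0,0,0]],
    [[-1.05,-13.6,0],[0,0,0]],
    [[-1.05,-13.6,2],[0,0,0]],
    [[-1.05,-13.6,3.5],[0,0,0]],
  ],
)

```text
time_s: 19.27
tcp_pos: [0.5906, 0.0241, 0.1654]
eef_rot: [180.0, -0.1, 179.9]
contact_force: [0.3, 0.3, -1.1]
gripper_width: 0.0589
gripper_force: 15.0
```

>>> move_arm(
  targets=[
    [[0,0,0],[0,0,0]],
    [[0,0,0],[0,0,0]],
  ],
)

```text
time_s: 19.52
tcp_pos: [0.5914, 0.0252, 0.1667]
eef_rot: [-180.0, 0.0, -180.0]
contact_force: [-0.2, -0.1, -0.6]
gripper_width: 0.0587
gripper_force: 15.0
```

```bash
python3 -c "
from h import *
hover('s3',0,.134)"
```

```text
[0.5914 0.0252 0.1667]
```

View pics/s3.png

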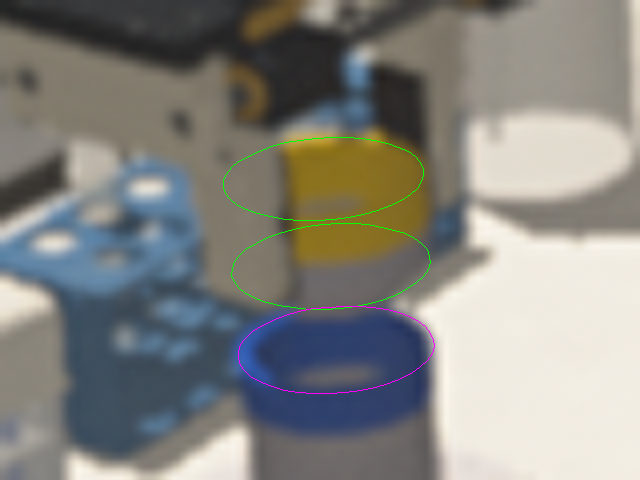

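Yellow is centred over the nested blue mouth (predicted rim centre about (336,350)). I'll lower it.

>>> move_arm(
  targets=[
    [[0,0,0.8],[0,0,0]],
    [[0,0,1.5],[0,0,0]],
    [[0,0,2.1],[0,0,0]],
    [[0,0,2.5],[0,0,0]],
    [[0,0,2.9],[0,0,0]],
  ],
)

```text
time_s: 20.2
tcp_pos: [0.5922, 0.0248, 0.138]
eef_rot: [-180.0, 0.1, -180.0]
contact_force: [-2.6, -0.0, 20.4]
gripper_width: 0.0584
gripper_force: 15.0
```

>>> move_arm(
  targets=[
    [[0,0,0],[0,0,0]],
    [[0,0,0],[0,0,0]],
  ],
)

```text
time_s: 20.45
tcp_pos: [0.592, 0.0248, 0.1382]
eef_rot: [180.0, 0.1, -180.0]
contact_force: [0.8, -1.9, 5.1]
gripper_width: 0.0586
gripper_force: 15.0
```

>>> move_arm(
  targets=[
    [[0,0,0],[0,0,0]],
    [[0,0,0],[0,0,0]],
    [[0,0,0],[0,0,0]],
    [[0,0,0],[0,0,0]],
  ],
  jaw=7.6,
)

```text
time_s: 20.95
tcp_pos: [0.5909, 0.0247, 0.1371]
eef_rot: [-180.0, -0.0, 180.0]
contact_force: [-0.1, 0.0, -0.0]
gripper_width: 0.0758
gripper_force: 0.0
```

>>> move_arm(
  targets=[
    [[0,0,-3],[0,0,0]],
    [[0,0,-6.5],[0,0,0]],
    [[3,-5,-7],[0,0,0]],
    [[6,-10,-7],[0,0,0]],
    [[9,-15,-7],[0,0,0]],
  ],
)

```text
time_s: 21.58
tcp_pos: [0.5, -0.1264, 0.2075]
eef_rot: [180.0, 0.0, -180.0]
contact_force: [0.6, -1.1, 0.2]
gripper_width: 0.076
gripper_force: 0.0
```

```bash
python3 - <<'E'
from h import *
s=r.get_state();print(s["tcp_pos"],s["time_s"])
C={k:viewer.capture(k) for k in("scene","top")}
print(measure("sieve_yellow",(.5925,.025),CUP,.126,C=C,tol=8))
print(measure("sieve_red",(.451,-.189),CUP,0,C=C,tol=8))
E
```

```text
[ 0.50002916 -0.12636818  0.2075201 ] 21.575
(array([0.59402012, 0.02005528]), [('scene', array([0.594 , 0.0201]), 493, 489)])
(array([ 0.45066386, -0.1901594 ]), [('top', array([ 0.4517, -0.1898]), 355, 329), ('scene', array([ 0.4498, -0.1905]), 392, 404)])
```

>>> move_arm(
  targets=[
    [[3,-4,0],[0,0,0]],
    [[4.8,-6.35,3],[0,0,0]],
    [[4.8,-6.35,8],[0,0,0]],
    [[4.8,-6.35,13],[0,0,0]],
    [[4.8,-6.35,13],[0,0,0]],
  ],
)

```text
time_s: 22.5
tcp_pos: [0.4509, -0.1879, 0.0744]
eef_rot: [180.0, -0.4, -180.0]
contact_force: [0.1, 0.1, -0.3]
gripper_width: 0.0764
gripper_force: 0.0
```

>>> move_arm(
  targets=[
    [[0,0,0],[0,0,0]],
    [[0,0,0],[0,0,0]],
  ],
)

```text
time_s: 22.75
tcp_pos: [0.4548, -0.1885, 0.0793]
eef_rot: [-180.0, 0.2, -180.0]
contact_force: [0.2, -0.5, 0.1]
gripper_width: 0.0763
gripper_force: 0.0
```

>>> move_arm(
  targets=[
    [[0.25,-0.1,3],[0,0,0]],
    [[0.25,-0.1,6],[0,0,0]],
    [[0.25,-0.1,6.6],[0,0,0]],
    [[0.25,-0.1,6.6],[0,0,0]],
  ],
)

```text
time_s: 23.25
tcp_pos: [0.4514, -0.1898, 0.0123]
eef_rot: [-180.0, 0.1, -180.0]
contact_force: [0.1, 0.5, 0.4]
gripper_width: 0.0758
gripper_force: 0.0
```

>>> move_arm(
  targets=[
    [[0,0,0],[0,0,0]],
    [[0,0,0],[0,0,0]],
    [[0,0,0],[0,0,0]],
    [[0,0,0],[0,0,0]],
    [[0,0,0],[0,0,0]],
  ],
  jaw=5,
)

```text
time_s: 23.88
tcp_pos: [0.4512, -0.1897, 0.0122]
eef_rot: [-180.0, 0.1, -180.0]
contact_force: [-1.1, 1.4, 7.3]
gripper_width: 0.058
gripper_force: 15.0
```

>>> move_arm(
  targets=[
    [[0,0,-4],[0,0,0]],
    [[0,0,-9],[0,0,0]],
    [[0,0,-14],[0,0,0]],
    [[0,0,-19],[0,0,0]],
    [[-2,4,-21],[0,0,0]],
  ],
)

```text
time_s: 24.5
tcp_pos: [0.471, -0.1507, 0.2249]
eef_rot: [-180.0, 0.3, 179.8]
contact_force: [1.5, 0.8, -0.9]
gripper_width: 0.0581
gripper_force: 15.0
```

>>> move_arm(
  targets=[
    [[-3.5,5,0],[0,0,0]],
    [[-7,10,0],[0,0,0]],
    [[-10.5,15,0],[0,0,0]],
    [[-12.1,17.5,0],[0,0,0]],
    [[-12.1,17.5,2.7],[0,0,0]],
  ],
)

```text
time_s: 25.12
tcp_pos: [0.5936, 0.0273, 0.1953]
eef_rot: [180.0, 0.2, -179.9]
contact_force: [-0.2, -0.7, -2.0]
gripper_width: 0.0578
gripper_force: 15.0
```

>>> move_arm(
  targets=[
    [[0,0,0],[0,0,0]],
    [[0,0,0],[0,0,0]],
    [[0,0,0],[0,0,0]],
  ],
)

```text
time_s: 25.5
tcp_pos: [0.592, 0.0248, 0.1957]
eef_rot: [180.0, 0.1, 180.0]
contact_force: [-1.2, 0.2, -0.5]
gripper_width: 0.058
gripper_force: 15.0
```

```bash
python3 -c "
from h import *
hover('s4',0,.162,seat=(.592,.0248))"
```

```text
[0.592  0.0248 0.1957]
```

View pics/s4.png

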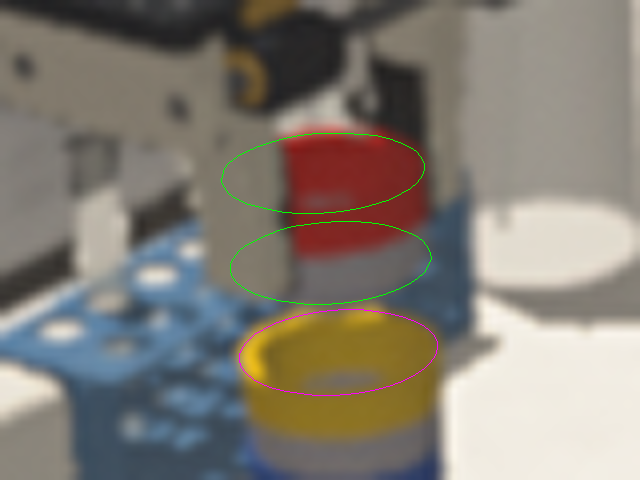

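Yellow sits exactly on its predicted rim (338,352), so it is home. Red is about 4 px right of its prediction, so I'll lower it with a 1 mm correction.

>>> move_arm(
  targets=[
    [[-0.1,0,0.9],[0,0,0]],
    [[-0.1,0,1.6],[0,0,0]],
    [[-0.1,0,2.2],[0,0,0]],
    [[-0.1,0,2.6],[0,0,0]],
    [[-0.1,0,3.0],[0,0,0]],
  ],
)

```text
time_s: 26.18
tcp_pos: [0.5935, 0.0251, 0.1659]
eef_rot: [-180.0, 0.1, -180.0]
contact_force: [-6.6, -0.2, 23.2]
gripper_width: 0.0577
gripper_force: 15.0
```

>>> move_arm(
  targets=[
    [[0,0,0],[0,0,0]],
    [[0,0,0],[0,0,0]],
  ],
)

```text
time_s: 26.42
tcp_pos: [0.5933, 0.025, 0.1661]
eef_rot: [-180.0, 0.1, -180.0]
contact_force: [-3.3, -0.7, 9.4]
gripper_width: 0.058
gripper_force: 15.0
```

>>> move_arm(
  targets=[
    [[0,0,0],[0,0,0]],
    [[0,0,0],[0,0,0]],
    [[0,0,0],[0,0,0]],
    [[0,0,0],[0,0,0]],
  ],
  jaw=7.6,
)

```text
time_s: 26.92
tcp_pos: [0.5926, 0.0252, 0.1642]
eef_rot: [-180.0, -0.0, 180.0]
contact_force: [-0.2, 0.1, -0.7]
gripper_width: 0.0758
gripper_force: 0.0
```

>>> move_arm(
  targets=[
    [[0,0,-3],[0,0,0]],
    [[0,0,-6.5],[0,0,0]],
    [[2,5,-7],[0,0,0]],
    [[4,10,-7],[0,0,0]],
    [[6,15,-7],[0,0,0]],
  ],
)

```text
time_s: 27.55
tcp_pos: [0.532, 0.1765, 0.2346]
eef_rot: [180.0, 0.0, 180.0]
contact_force: [0.7, 0.6, -0.6]
gripper_width: 0.0759
gripper_force: 0.0
```

>>> move_arm(
  targets=[
    [[2.2,5.5,0],[0,0,0]],
    [[4.4,11,0],[0,0,0]],
    [[6.6,16.7,0],[0,0,0]],
    [[6.6,16.7,4],[0,0,0]],
    [[6.6,16.7,10],[0,0,0]],
  ],
  jaw=4.5,
)

```text
time_s: 28.18
tcp_pos: [0.4671, 0.3445, 0.1349]
eef_rot: [179.8, 0.2, -179.9]
contact_force: [0.6, 1.4, -1.2]
gripper_width: 0.045
gripper_force: 0.0
```

>>> move_arm(
  targets=[
    [[0,0,0],[0,0,0]],
    [[0,0,3],[0,0,0]],
    [[0,0,3],[0,0,0]],
    [[0,0,3],[0,0,0]],
  ],
)

```text
time_s: 28.68
tcp_pos: [0.4677, 0.343, 0.1067]
eef_rot: [179.9, 0.1, -180.0]
contact_force: [0.3, 0.1, 0.5]
gripper_width: 0.0452
gripper_force: 0.0
```

```bash
python3 - <<'E'
from h import *
s=r.get_state();print(s["tcp_pos"],s["time_s"])
C={k:viewer.capture(k) for k in("scene","top")}
p=s["tcp_pos"];c=C["scene"]
print(measure("sieve_red",(.592,.025),CUP,.154,C=C,tol=8))
print(measure("lid",(.465,.3438),LID,0,C=C,tol=8))
u=proj(c,np.array([.465,.344,.02])).astype(int);im=c["image"]
a=cv2.resize(im[u[1]-40:u[1]+40,u[0]-40:u[0]+40],None,fx=5,fy=5,interpolation=2)
u=proj(c,np.array([.592,.025,.14])).astype(int)
b=cv2.resize(im[u[1]-40:u[1]+40,u[0]-40:u[0]+40],None,fx=5,fy=5,interpolation=2)
cv2.imwrite("pics/s5.png",np.hstack([a,b]))
E
```

```text
[0.46773278 0.34304117 0.10672367] 28.675
(array([0.59405307, 0.02447499]), [('top', array([0.594 , 0.0248]), 403, 402), ('scene', array([0.5948, 0.0227]), 551, 498)])
(array([0.46428776, 0.34259344]), [('scene', array([0.4643, 0.3426]), 506, 542)])
```

View pics/s5.png

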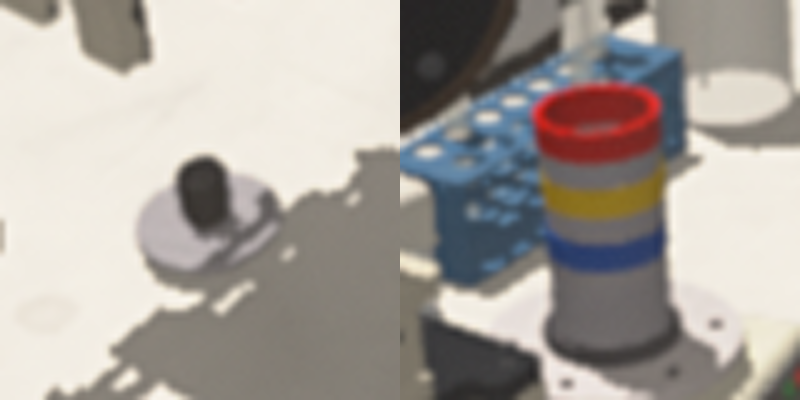

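The four parts stand straight on the shaker, with the red rim at (597,110), and the lid's knob is clear at (205,195). Next I pick up the lid.

>>> move_arm(
  targets=[
    [[0.25,0.05,3],[0,0,0]],
    [[0.25,0.05,6],[0,0,0]],
    [[0.25,0.05,8.3],[0,0,0]],
    [[0.25,0.05,9.0],[0,0,0]],
    [[0.25,0.05,9.0],[0,0,0]],
  ],
)

```text
time_s: 29.6
tcp_pos: [0.4643, 0.3428, 0.0145]
eef_rot: [-180.0, -0.0, 180.0]
contact_force: [0.3, -0.2, -0.1]
gripper_width: 0.045
gripper_force: 0.0
```

>>> move_arm(
  targets=[
    [[0,0,0],[0,0,0]],
    [[0,0,0],[0,0,0]],
    [[0,0,0],[0,0,0]],
    [[0,0,0],[0,0,0]],
    [[0,0,0],[0,0,0]],
  ],
  jaw=1.2,
)

```text
time_s: 30.22
tcp_pos: [0.4644, 0.3431, 0.0149]
eef_rot: [180.0, 0.0, -180.0]
contact_force: [-1.7, 0.1, 5.5]
gripper_width: 0.0195
gripper_force: 15.0
```

>>> move_arm(
  targets=[
    [[0,0,-4],[0,0,0]],
    [[0,0,-9],[0,0,0]],
    [[0,0,-14],[0,0,0]],
    [[0,0,-19],[0,0,0]],
    [[-1,-3,-22.5],[0,0,0]],
  ],
)

```text
time_s: 30.85
tcp_pos: [0.4742, 0.3138, 0.2416]
eef_rot: [179.9, 0.1, -179.9]
contact_force: [1.4, 0.1, -0.9]
gripper_width: 0.0195
gripper_force: 15.0
```

>>> move_arm(
  targets=[
    [[-2,-5,0],[0,0,0]],
    [[-4,-10,0],[0,0,0]],
    [[-6,-15,0],[0,0,0]],
    [[-8,-20,0],[0,0,0]],
    [[-10,-25,0],[0,0,0]],
  ],
)

```text
time_s: 31.48
tcp_pos: [0.5742, 0.061, 0.2391]
eef_rot: [180.0, -0.0, 180.0]
contact_force: [-0.3, 1.0, 0.0]
gripper_width: 0.0194
gripper_force: 15.0
```

>>> move_arm(
  targets=[
    [[-1.85,-3.9,0],[0,0,0]],
    [[-1.85,-3.9,1],[0,0,0]],
    [[-1.85,-3.9,1.7],[0,0,0]],
    [[-1.85,-3.9,1.7],[0,0,0]],
    [[-1.85,-3.9,1.7],[0,0,0]],
  ],
)

```text
time_s: 32.1
tcp_pos: [0.5925, 0.0246, 0.2226]
eef_rot: [-180.0, 0.0, -179.9]
contact_force: [-1.0, 0.0, -0.2]
gripper_width: 0.0193
gripper_force: 15.0
```

```bash
python3 -c "
from h import *
hover('s6',0,.190,seat=(.5925,.0249))"
```

```text
[0.5925 0.0246 0.2226]
```

View pics/s6.png

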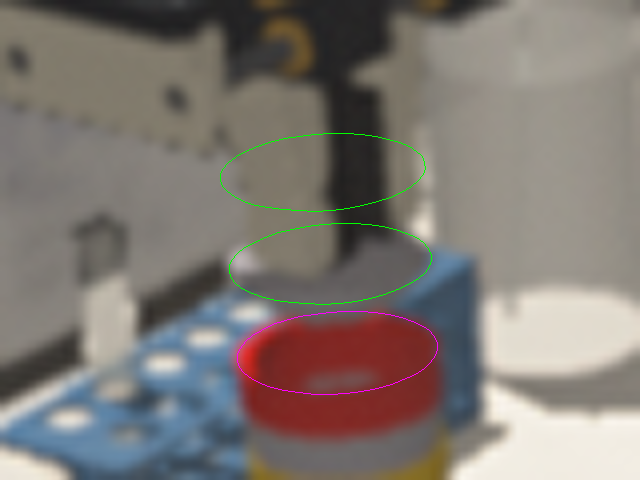

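The lid disc (about (330,268)) is aligned over the red rim (337,352). I'll lower it.

>>> move_arm(
  targets=[
    [[0,0,0.7],[0,0,0]],
    [[0,0,1.3],[0,0,0]],
    [[0,0,1.8],[0,0,0]],
    [[0,0,2.2],[0,0,0]],
    [[0,0,2.6],[0,0,0]],
  ],
)

```text
time_s: 32.78
tcp_pos: [0.593, 0.0238, 0.1966]
eef_rot: [-180.0, 0.1, -180.0]
contact_force: [-2.4, 1.6, 20.7]
gripper_width: 0.0194
gripper_force: 15.0
```

>>> move_arm(
  targets=[
    [[0,0,0],[0,0,0]],
    [[0,0,0],[0,0,0]],
  ],
)

```text
time_s: 33.02
tcp_pos: [0.5929, 0.0238, 0.1969]
eef_rot: [180.0, 0.1, 180.0]
contact_force: [-1.3, 1.8, 5.0]
gripper_width: 0.0194
gripper_force: 15.0
```

>>> move_arm(
  targets=[
    [[0,0,0],[0,0,0]],
    [[0,0,0],[0,0,0]],
    [[0,0,0],[0,0,0]],
    [[0,0,0],[0,0,0]],
  ],
  jaw=4.5,
)

```text
time_s: 33.52
tcp_pos: [0.5925, 0.0237, 0.1962]
eef_rot: [-180.0, -0.0, 180.0]
contact_force: [-0.6, -0.3, 0.2]
gripper_width: 0.0447
gripper_force: 0.0
```

>>> move_arm(
  targets=[
    [[0,0,-3],[0,0,0]],
    [[0,0,-6],[0,0,0]],
    [[1,-5,-7],[0,0,0]],
    [[2,-10,-7],[0,0,0]],
    [[4,-15,-7],[0,0,0]],
  ],
)

```text
time_s: 34.15
tcp_pos: [0.5524, -0.1275, 0.2663]
eef_rot: [-180.0, 0.0, -180.0]
contact_force: [0.1, -0.7, 0.1]
gripper_width: 0.0448
gripper_force: 0.0
```

```bash
python3 - <<'E'
from h import *
s=r.get_state();print(s["tcp_pos"],s["time_s"])
c=viewer.capture("scene");im=c["image"]
u=proj(c,np.array([.592,.025,.14])).astype(int)
b=cv2.resize(im[u[1]-50:u[1]+50,u[0]-50:u[0]+50],None,fx=5.5,fy=5.5,interpolation=2)
P=np.array([proj(c,np.array([.5925+.029*np.cos(a),.0249+.029*np.sin(a),.194])) for a in A])
cv2.polylines(b,[np.int32((P-u+50.5)*5.5)],True,(0,255,0),1)
cv2.imwrite("pics/s7.png",b)
E
```

```text
[ 0.55240667 -0.12754352  0.26632911] 34.15
```

View pics/s7.png

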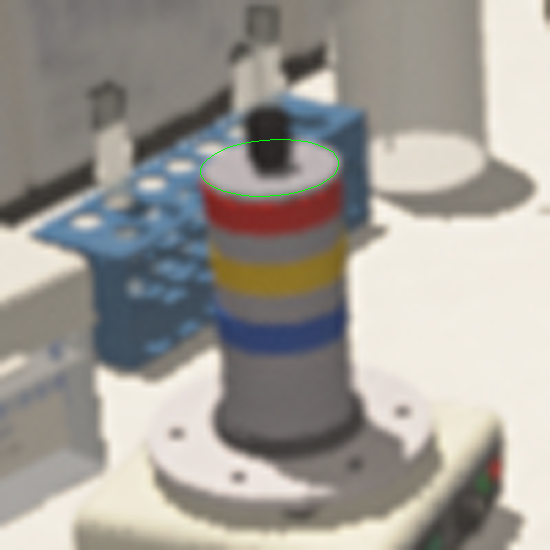

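The stack is complete. The lid disc at (270,168) coincides with its predicted seated outline, and the arm is clear.

```bash
python3 -c "
from h import *
print(r.close_job())"
```

```text
the job is handed in; nothing more can be done
None
```

The stack is built on the shaker in the order pan, blue, yellow, red, lid, and in the last picture the lid sits at its predicted seated height. I handed the job in at about 34 s with the arm clear; the hand-in call returned no verdict, and I did not re-check the green sieve, vials or beaker at the end.

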